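# Pin the bench magnifier's arm and lock it at its length mark

## Robot

A 6-joint arm with a two-finger parallel gripper is mounted at the origin on the work surface. World frame = base frame: x ahead of the robot, y to its left, z up, the work surface at z = 0. Lengths are in m, angles in rad, forces in N, time in s.
With the tool pointing down it reaches from about 0.325 to 0.775 m from the base axis. Payload 5.5 kg.
Tool frame: the origin (TCP) lies between the finger pads; the fingertips stand 8 mm ahead of it and the grasp point (between the pads) lies 11 mm behind it (tcp_to_tips is the distance from the TCP to the fingertips, in m); z points along the fingers, y is the direction in which the jaws open and shut (so a half turn about z gives the same grasp; the last joint's range is limited). The gripper opens to 88 mm and grips with 3 to 60 N. Pads are 20 mm wide; open, the fingers measure 115 mm over their backs; the gripper's body (75 mm by 178 mm) begins 61 mm behind the grasp point.
Start: joints at [-1.158, 0.091, 1.231, -0, 1.82, -0.057], TCP at [0.272, -0.535, 0.231] pointing down, gripper open.
Joint ranges: [-2.87, 2.87], [-0.86, 2.18], [0.17, 2.46], [-1.51, 4.65], [0.06, 2.69], [-2.65, 2.65]. Speed limits (rad/s): [2.57, 2.57, 3.01, 3.14, 3.14, 3.14].

## Interface

Orientations are given as a unit quaternion [w, x, y, z].
In Python, from bench import * gives the robot as it stands. Calls block until the motion is done:
- move_to(position, orientation): joint-space move of the TCP to a pose.
- move_l(position, speed=0.15, orientation=None): straight line of the TCP; orientation=None keeps the orientation; speed is the mean speed in m/s.
- movej(angles): joint-space move.
- gripper_open() and close(): open the fingers fully, or close them until they stop; the grip force is fixed at half the most.
- hold(seconds).
- inverse_kinematics(position, orientation): joint angles nearest the present ones, or None.
- state(): the state.
- get_image(name): name is "side" or "top" or "wrist"; returns a dict with "frame" (480x640x3 uint8, blue, green, red), "depth" (480x640 float32, m along the optical axis (not along the pixel's ray), 0 where there is no reading), "camera_matrix" (3x3 intrinsics, pixels), "view" (4x4, takes a point from world to camera coordinates). Camera axes: x right, y up, looking along -z (the intrinsics and any distortion apply to the point x, -y, -z); pixel columns grow to the right and rows downward; lengths in m; the calibration is good to about 2 mm. A picture is of the moment at which its call begins.
A pose or a line that the arm cannot do raises IKError and nothing moves.
- job_done(): hands the job in, once; it reports no verdict.
The state is a dict: "time": time; "joint_pos": joint angles; "dq": joint speeds; "joint_torque": joint torques, N m; "ee_pos": TCP position; "ee_rot": TCP orientation; "ft_force": force on the tool from outside, world axes, zero at the start; "moment": the same for the moment, N m; "finger_gap": finger opening in m.
Only numpy, scipy, OpenCV 4.12 (cv2) and the standard library are available. Lean on these libraries where they do the work, as an engineer would, in place of code of your own. Each camera call takes 0.05 s, during which the arm holds its last target.

## Task

Ready the bench magnifier: first take the headed pin from the ampoule rack and push it down through the fork and the arm's lug until its head sits on the fork. Then draw the arm's sliding sleeve out until the lower edge of its grey collar is at the dark band on the inner tube (the rubber tab is there to push on), hold it there against its own weight, and only there squeeze the cam lever fully shut against the rubber finger grip opposite. Finish while still holding lever and finger grip squeezed together with the sleeve at the band, and leave the two jars and the little cup alone.

Things in the scene. Friction and masses are not known exactly. Their poses are not given: they have to be found in the camera images.
- stand: grey bench stand of a magnifier, fixed to the counter; origin on the counter on the axis of the fork's hole, z up; its y axis points the way the arm runs, seen from above. Base plate 130 x 150 mm, 10 mm thick; fork 48 mm square, its top 80 mm above the counter. The arm (steel lug, then an 18 mm aluminium inner tube) rises along +y at 20 degrees to the level and does not swing: it is stiff in the fork, its hole already in line with the fork's
- fork_hole (a point): centre of the mouth of the vertical pin hole, on the fork's top face (80 mm above the counter). The hole is 14 mm wide and 40 mm deep, through upper cheek, lug and lower cheek
- pin_head (a point): centre of the head of the loose steel pin. Head: upright cylinder 22 mm across and 26 mm tall (this point is half-way up); below it a shank 12 mm across and 36 mm long with a tapered tip. It stands upright in the middle hole of the ampoule rack, head resting on the rack, top of the head 71 mm above the counter. It weighs about 60 g
- pin_seat (a point): point on the pin's axis at the underside of its head (13 mm below pin_head); seated when this lies at fork_hole
- pin_tip (a point): point on the pin's axis at its lower tip, 36 mm below pin_seat
- rack: white plastic ampoule rack, block 70 x 130 x 45 mm with three holes in a row along its y; fixed; origin under its centre
- sleeve (a joint): how far the sliding sleeve has been drawn out (m): 0 slid fully down, at most 0.14, grows up along the arm. It starts at 0 and slides back down by its own weight (about 2 N down the slope, up to 3 N) if let go while the lever is open
- collar_edge (a point): centre of the lower end of the grey collar (31 mm square, 26 mm long) of the sleeve, on the arm's axis; its axes: y up along the arm (20 degrees above level), x level, to the lever's side (same as the stand's x), z square to both. The white sleeve above the collar is 24 mm square and 190 mm long, then comes a round lens 116 mm across; a slot in the sleeve's top shows the tube and the band inside. The lever lies on the +x side, the finger grip on the -x side
- mark (a point): centre of the dark band, 6 mm wide, round the inner tube: the length mark, same axes as collar_edge. It is 50 to 110 mm further up the arm than collar_edge at the start, seen through the sleeve's slot, and does not move
- cam_lever (a joint): angle of the cam lever (rad): 0 shut, lying along the sleeve; it starts about 0.28 to 0.40, its free end swung out level to +x. It stays where it is left, takes about 6 N at its middle to turn it, and once shut its cam clamps the inner tube so that the sleeve no longer slides down
- lever_bar: the steel cam lever's bar, 62 mm long, 16 mm tall, 5 mm thick; origin on its pivot (18 mm to +x of the arm's axis, 13 mm up the arm from collar_edge), its own y runs along the bar to its free end. Shut, its outer face is 20.5 mm to +x of the arm's axis
- lever_mid (a point): middle of the lever bar, 30 mm from its pivot
- finger_grip: black rubber finger grip on the sleeve opposite the lever: plate 56 mm long, 20 mm tall, outer face 16 mm to -x of the arm's axis; same axes as collar_edge; origin on the sleeve's side face, 36 mm up the arm from collar_edge. Lever shut and grip together are 36.5 mm wide to pinch
- tab_face (a point): centre of the lower face of the rubber tab that stands out of the finger grip, to 44 mm on the -x side of the arm's axis (8 mm thick, 22 mm tall); this point is 51 mm up the arm from collar_edge and 30 mm to -x of the arm's axis. A finger beside the grip can push up the arm on it to draw the sleeve out, level with the lever's middle
- jar_a: bystander: white jar 60 mm across, 98 mm tall; origin under its centre
- jar_b: bystander: white jar with a black cap, 52 mm across, 85 mm tall; origin under its centre
- cup: bystander: small clear medicine cup 44 mm across, 32 mm tall; origin under its centre

How it is judged:
On the way, in this order (a step that is already met when the one before it is completed fails the run):
1. the pin is pushed home: its head sits on the fork (z of pin_seat in the frame of fork_hole below 0.003 m and horizontal distance between each of pin_seat, pin_tip and fork_hole below 0.004 m), for 0.2 s.
2. the sleeve is brought out with its collar's edge at the band, the lever still open (y of collar_edge in the frame of mark between -0.007 and 0.007 m and value of joint cam_lever above 0.08 rad), for 0.1 s.
3. the lever is squeezed shut there, gripped against the finger grip (value of joint cam_lever below 0.06 rad and y of collar_edge in the frame of mark between -0.007 and 0.007 m and contact force between the fingers and lever_bar above 2 N and contact force between the fingers and finger_grip above 2 N), for 0.2 s.
At the end, for the whole second after the job is handed in: Pin head on the fork (within 3 mm), shank in the hole; collar's lower edge within 7 mm of the band's middle; cam lever shut (within 0.06 rad); lever and finger grip still squeezed between the fingers (over 2 N on each); jars and cup where they were (within 20 mm) (all of step 1 and all of step 3 and distance of each of jar_a, jar_b, cup from where it was at the start of the episode below 0.02 m); the arm keeps its last pose, push and grip.
It fails at once if a jar or the cup is disturbed (distance of any of jar_a, jar_b, cup from where it was at the start of the episode above 0.02 m).
It fails at once if the sleeve is drawn out before the pin is in (value of joint sleeve above 0.03 m and z of pin_seat in the frame of fork_hole above 0.006 m).
It fails at once if the lever is shut away from the band (value of joint cam_lever below 0.06 rad and (y of collar_edge in the frame of mark above 0.01 m or y of collar_edge in the frame of mark below -0.01 m)).
It also fails if it takes over 54 s, if anything falls off the work surface, if the arm or the gripper's body presses on something with over 40 N, if the wrist force passes 120 N, or if a joint passes its speed limit or range.

## Working session

There is one attempt and no reset: what is moved stays moved. The work goes in short steps, each a Python script; the robot and the scene stay as the last script left them, time stands still between calls to the robot, and variables do not carry over. Pictures are saved under pics/ and viewed, and the job is handed in when it is done.

```bash
ls; mkdir -p pics; cat > h.py <<'E'
from bench import *
import numpy as np, cv2
def snap(n):
    r=get_image(n); return r
E
python3 - <<'E'
from h import *
import pickle
for n in ["side","top","wrist"]:
    r=get_image(n); cv2.imwrite(f"pics/{n}0.png",r["frame"]); pickle.dump(r,open(f"{n}0.pkl","wb"))
    print(n,r["camera_matrix"].round(1).tolist(),r["view"].round(4).tolist(), [k for k in r])
print(state())
E
```

```text
pics
side [[512.8, 0.0, 316.7], [0.0, 512.8, 243.9], [0.0, 0.0, 1.0]] [[-0.8075, -0.5895, 0.0184, 0.4291], [0.3141, -0.4036, 0.8593, -0.2964], [-0.4992, 0.6997, 0.5111, -0.7531], [0.0, 0.0, 0.0, 1.0]] ['frame', 'depth', 'camera_matrix', 'view']
top [[482.6, 0.0, 318.8], [0.0, 482.6, 233.7], [0.0, 0.0, 1.0]] [[-0.0038, -0.9998, 0.0216, -0.0352], [0.9994, -0.0031, 0.0335, -0.5673], [-0.0334, 0.0217, 0.9992, -1.1363], [0.0, 0.0, 0.0, 1.0]] ['frame', 'depth', 'camera_matrix', 'view']
wrist [[425.1, 0.0, 322.0], [0.0, 425.1, 238.7], [0.0, 0.0, 1.0]] [[0.4521, -0.892, -0.0003, -0.5997], [0.8576, 0.4348, -0.2746, 0.032], [0.2451, 0.1239, 0.9616, -0.3891], [0.0, 0.0, 0.0, 1.0]] ['frame', 'depth', 'camera_matrix', 'view']
{'time': 0.15, 'joint_pos': array([-1.15764212e+00,  9.16808529e-02,  1.23158570e+00, -2.75895574e-05,
        1.81982705e+00, -5.66704671e-02]), 'dq': array([ 0.00140928, -0.00181454, -0.00216689,  0.00082548, -0.00075935,
       -0.00024963]), 'joint_torque': array([ 1.12682595e-03, -4.47048676e+01, -4.06906164e+01,  6.99358759e-02,
        2.75209610e-02, -9.27152269e-05]), 'ee_pos': array([ 0.27155668, -0.53478624,  0.22978297]), 'ee_rot': array([-7.36215221e-04,  9.72535264e-01,  2.32754370e-01, -1.46218985e-04]), 'ft_force': array([ 0.38061563, -0.44057666,  0.18120102]), 'moment': array([-0.0433373 ,  0.0221311 , -0.01338935]), 'finger_gap': 0.08788278401531256}
```

View pics/top0.png

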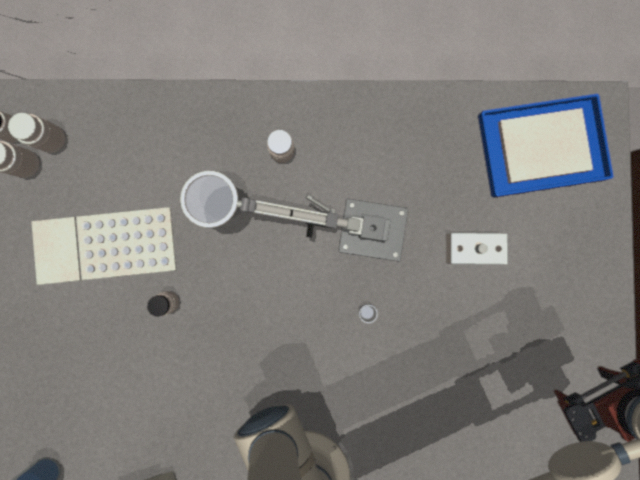

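View pics/side0.png

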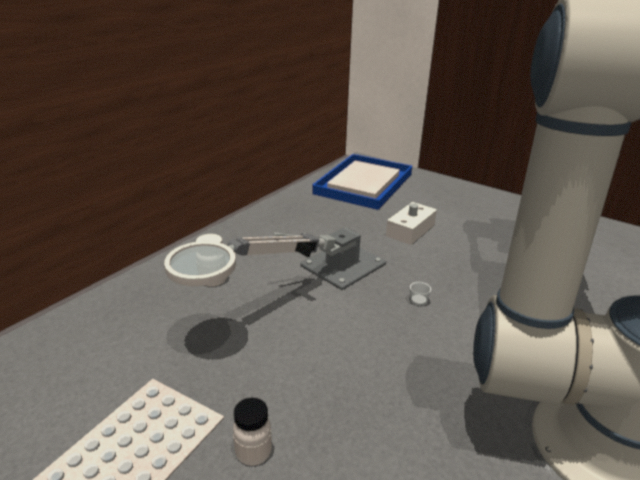

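View pics/wrist0.png

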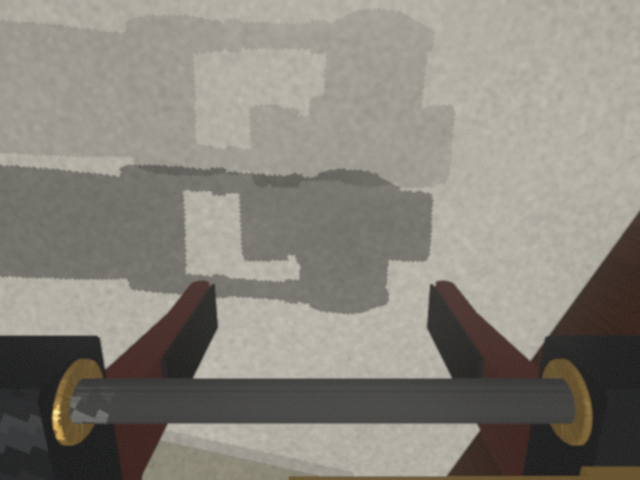

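The top view shows the rack at about (480,248), with the pin at its middle. The stand is at (373,228). The arm runs left to the lens at (210,200), with the lever above it near (318,200) and the tab below it near (311,232). Next I'll zoom in and measure.

```bash
cat >> h.py <<'E'
def ray(r,u,v):
    K=r["camera_matrix"];V=r["view"]
    d=np.array([(u-K[0,2])/K[0,0],-(v-K[1,2])/K[1,1],-1.])
    R=V[:3,:3];c=-R.T@V[:3,3]; return c,R.T@d
def onz(r,u,v,z):
    c,d=ray(r,u,v); return c+d*(z-c[2])/d[2]
def proj(r,p):
    K=r["camera_matrix"];V=r["view"];q=V[:3,:3]@np.asarray(p)+V[:3,3]
    return np.array([K[0,2]+K[0,0]*q[0]/-q[2],K[1,2]+K[1,1]*-q[1]/-q[2]])
def dep(r,u,v):
    c,d=ray(r,u,v); return c+d*float(r["depth"][int(round(v)),int(round(u))])
def two(r1,p1,r2,p2):
    c1,d1=ray(r1,*p1);c2,d2=ray(r2,*p2)
    s=np.linalg.lstsq(np.c_[d1,-d2],c2-c1,rcond=None)[0]
    a=c1+d1*s[0];b=c2+d2*s[1]; return (a+b)/2,np.linalg.norm(a-b)
def crop(img,x0,y0,x1,y1,s): return cv2.resize(img[y0:y1,x0:x1],None,fx=s,fy=s,interpolation=cv2.INTER_CUBIC)
E
python3 - <<'E'
from h import *
import pickle
t=pickle.load(open("top0.pkl","rb"))
f=t["frame"]
cv2.imwrite("pics/c1.png",crop(f,235,175,415,285,4))
cv2.imwrite("pics/c2.png",crop(f,440,220,520,280,8))
for n,p,z in [("pinhead",(481,248),.071),("forkhole",(374,228),.08),("cup",(368,313),0.03),("jarA",(280,142),.098),("jarB",(160,304),.085),("lens",(210,200),.1)]:
    print(n,onz(t,*p,z).round(3),dep(t,*p).round(3))
E
```

```text
pinhead [ 0.532 -0.403  0.071] [ 0.532 -0.403  0.071]
forkhole [ 0.577 -0.159  0.08 ] [ 0.579 -0.163  0.049]
cup [ 0.382 -0.151  0.03 ] [ 0.378 -0.154  0.006]
jarA [0.767 0.049 0.098] [0.766 0.049 0.101]
jarB [0.411 0.313 0.085] [0.411 0.314 0.083]
lens [0.638 0.202 0.1  ] [0.631 0.188 0.171]
```

View pics/c1.png

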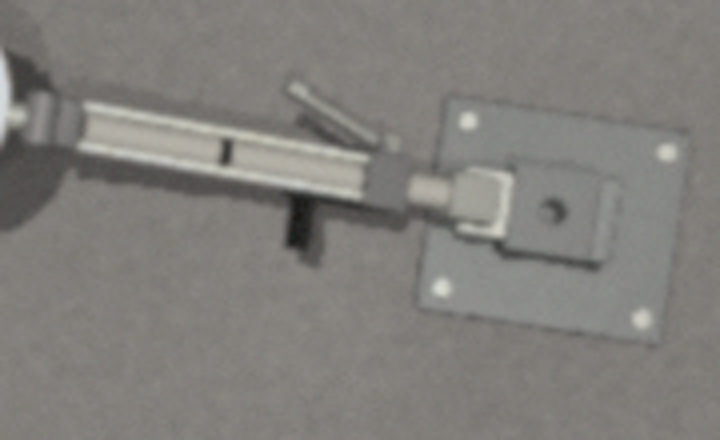

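View pics/c2.png

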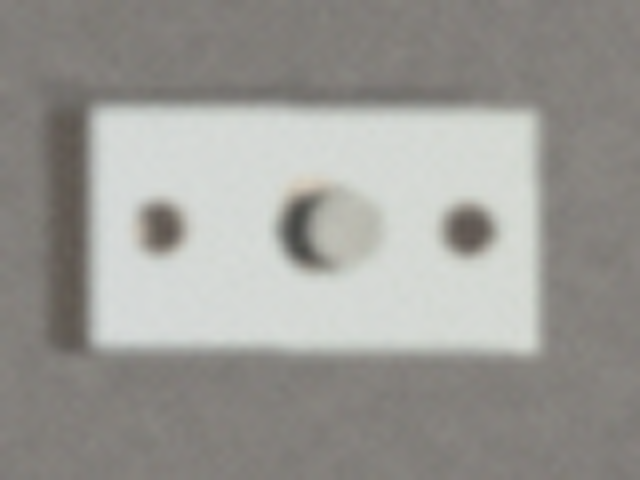

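```bash
python3 - <<'E'
from h import *
import pickle
from scipy.spatial.transform import Rotation as Rn
w=pickle.load(open("wrist0.pkl","rb")); V=w["view"]
c=-V[:3,:3].T@V[:3,3]; s=state(); q=s["ee_rot"]; R=Rn.from_quat([q[1],q[2],q[3],q[0]]).as_matrix()
print("cam in tool",R.T@(c-s["ee_pos"]),"look",R.T@(-V[2,:3]), "right",R.T@V[0,:3])
t=pickle.load(open("top0.pkl","rb"));sd=pickle.load(open("side0.pkl","rb"))
print("pin",onz(t,483.1,248.75,.071).round(4),"hole",onz(t,373.25,227.75,.08).round(4))
cr=lambda x,y:(235+x/4,175+y/4)
b=[onz(t,*cr(*p),.01) for p in [(447,97),(690,133),(660,343),(418,308)]]
print(np.round(b,3), np.mean(b,0))
print([np.degrees(np.arctan2(*(b[i]-b[j])[:2])).round(2) for i,j in [(0,1),(3,2)]],[np.degrees(np.arctan2(*(b[i]-b[j])[:2])).round(2) for i,j in [(0,3),(1,2)]])
print("rivets",[onz(t,*cr(*p),.01).round(4) for p in [(468,121),(667,152),(642,319),(441,287)]])
cv2.imwrite("pics/s1.png",crop(sd["frame"],150,215,400,300,3))
print("mark",dep(t,*cr(226,152)),"collar",dep(t,*cr(388,182)))
for yaw in [9]:
  a=np.radians(yaw); sx=np.array([np.cos(a),-np.sin(a),0])
  for sg in (1,-1):
    y=sg*sx; z=np.array([0,0,-1.]); M=np.c_[np.cross(y,z),y,z]; qq=Rn.from_matrix(M).as_quat(); qq=[qq[3],*qq[:3]]
    for P in [(.534,-.406,.15),(.577,-.159,.15)]: print(sg,np.round(qq,4),inverse_kinematics(P,qq))
    z=np.array([0,0,-1.]); th=np.radians(20); sy=np.array([np.sin(a),np.cos(a),0])
    z=-(np.array([0,0,1])*np.cos(th)-sy*np.sin(th)); M=np.c_[np.cross(y,z),y,z]; qq=Rn.from_matrix(M).as_quat(); qq=[qq[3],*qq[:3]]
    for P in [(.6,0,.2),(.6,.0,.09),(.61,.08,.12)]: print(sg,np.round(qq,4),inverse_kinematics(P,qq))
E
```

```text
cam in tool [ 7.56238643e-02 -1.37453699e-04 -1.53002130e-01] look [-0.27466473  0.00099684  0.96153954] right [-6.99307850e-04  9.99998991e-01 -1.23647387e-03]
pin [ 0.5299 -0.4076  0.071 ] hole [ 0.5777 -0.1575  0.08  ]
[[ 0.649 -0.104  0.01 ]
 [ 0.627 -0.249  0.01 ]
 [ 0.502 -0.23   0.01 ]
 [ 0.524 -0.086  0.01 ]] [ 0.57550231 -0.16745084  0.01      ]
[np.float64(8.53), np.float64(8.44)] [np.float64(98.14), np.float64(98.71)]
rivets [array([ 0.6347, -0.1166,  0.01  ]), array([ 0.616 , -0.2354,  0.01  ]), array([ 0.5164, -0.2195,  0.01  ]), array([ 0.5359, -0.0999,  0.01  ])]
mark [0.60638359 0.02288012 0.1424429 ] collar [ 0.59194876 -0.06344934  0.11686287]
1 [0.     0.7604 0.6494 0.    ] [-7.00766731e-01  2.81778234e-01  1.15915918e+00 -4.44089210e-16
  1.70065524e+00 -5.43687098e-01]
1 [0.     0.7604 0.6494 0.    ] [-3.25728465e-01  8.57484617e-02  1.37873155e+00 -4.44089210e-16
  1.67711264e+00 -1.68648833e-01]
1 [-0.1128  0.7489  0.6396  0.132 ] [-0.25304072  0.06793903  1.34550178  0.35338462  1.75139828 -0.03591807]
1 [-0.1128  0.7489  0.6396  0.132 ] [-0.25304072  0.10074438  1.50643679  0.3473922   1.56936188 -0.10259762]
1 [-0.1128  0.7489  0.6396  0.132 ] [-0.11698719  0.08542974  1.46888578  0.34877396  1.57257563  0.04330948]
-1 [ 0.     -0.6494  0.7604  0.    ] [-7.00766731e-01  2.81778234e-01  1.15915918e+00 -4.44089210e-16
  1.70065524e+00  2.59790556e+00]
-1 [ 0.     -0.6494  0.7604  0.    ] None
-1 [ 0.132  -0.6396  0.7489  0.1128] None
-1 [ 0.132  -0.6396  0.7489  0.1128] None
-1 [ 0.132  -0.6396  0.7489  0.1128] None
```

View pics/s1.png

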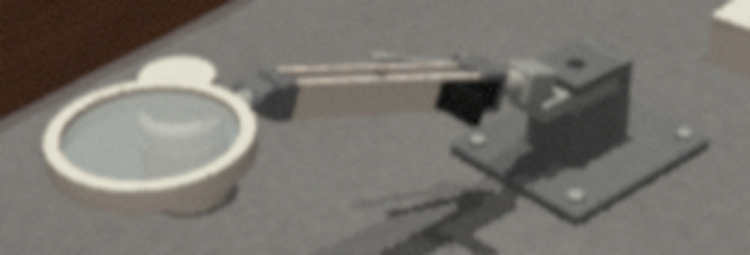

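```bash
cat >> h.py <<'E'
from scipy.spatial.transform import Rotation as Rn
import pickle
YAW=np.radians(8.5)
sx=np.array([np.cos(YAW),-np.sin(YAW),0]); sy=np.array([np.sin(YAW),np.cos(YAW),0])
def quat(y,z):
    q=Rn.from_matrix(np.c_[np.cross(y,z),y,z]).as_quat(); return [q[3],*q[:3]]
QD=quat(sx,np.array([0,0,-1.]))
E
python3 - <<'E'
from h import *
move_to([.5299,-.4076,.19],QD)
hold(.2)
r=get_image("wrist"); cv2.imwrite("pics/w1.png",r["frame"]); pickle.dump(r,open("w1.pkl","wb"))
s=state(); print(s["time"],s["ee_pos"],proj(r,[.5299,-.4076,.071]))
E
```

```text
1.5167 [ 0.52902037 -0.40866371  0.19047759] [322.45665653 232.76911646]
```

View pics/w1.png

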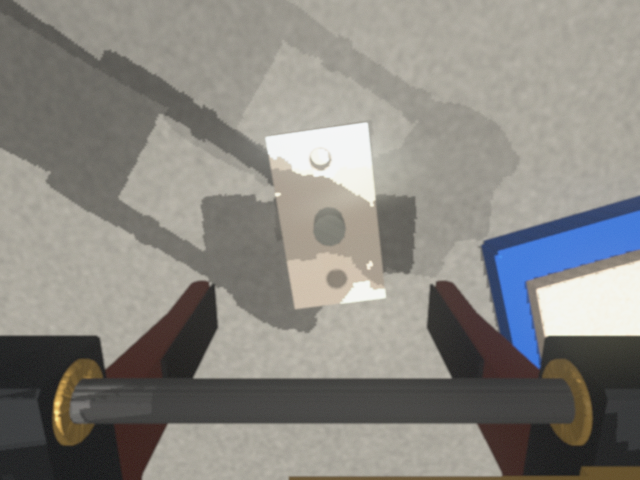

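The rack spans (267–385, 122–308), and the pin head is at about (329,226). I'll zoom in.

```bash
python3 - <<'E'
from h import *
r=pickle.load(open("w1.pkl","rb")); cv2.imwrite("pics/w1c.png",crop(r["frame"],285,185,375,260,8))
E
```

```text
(no output)
```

View pics/w1c.png

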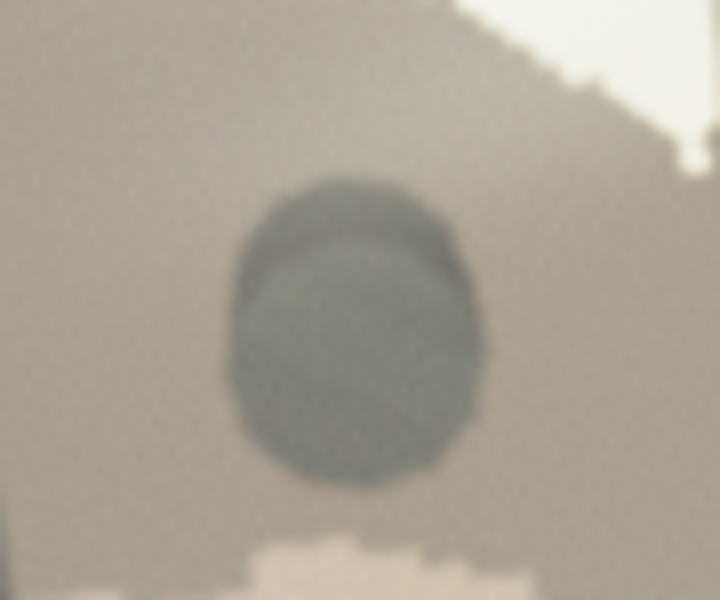

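```bash
python3 - <<'E'
from h import *
r=pickle.load(open("w1.pkl","rb")); p=onz(r,329.7,230.4,.071); print(p, "rel", (p-[.5299,-.4076,.071])@np.c_[sx,sy])
h=[onz(r,*u,.045) for u in [(320,157),(336.5,278.5)]]; print(h,np.mean(h,0))
E
```

```text
[ 0.53489811 -0.40671683  0.071     ] rel [0.00481267 0.00161223]
[array([ 0.53541462, -0.36057667,  0.045     ]), array([ 0.53396145, -0.45142094,  0.045     ])] [ 0.53468804 -0.40599881  0.045     ]
```

```bash
python3 - <<'E'
from h import *
move_to([.5335,-.4068,.10],QD); hold(.15)
r=get_image("wrist"); cv2.imwrite("pics/w2.png",crop(r["frame"],160,140,480,380,2)); pickle.dump(r,open("w2.pkl","wb"))
sd=get_image("side"); cv2.imwrite("pics/s2.png",crop(sd["frame"],360,130,460,250,5))
print(state()["time"],state()["ee_pos"])
t=pickle.load(open("top0.pkl","rb"));s=pickle.load(open("side0.pkl","rb"))
print([onz(t,440+x/8,220+y/8,.045).round(4) for x,y in [(160,228),(470,230)]])
cv2.imwrite("pics/s0c.png",crop(s["frame"],370,190,450,250,9))
E
```

```text
2.2167 [ 0.53448098 -0.40775636  0.10335629]
[array([ 0.5307, -0.3632,  0.045 ]), array([ 0.5298, -0.4536,  0.045 ])]
```

View pics/w2.png

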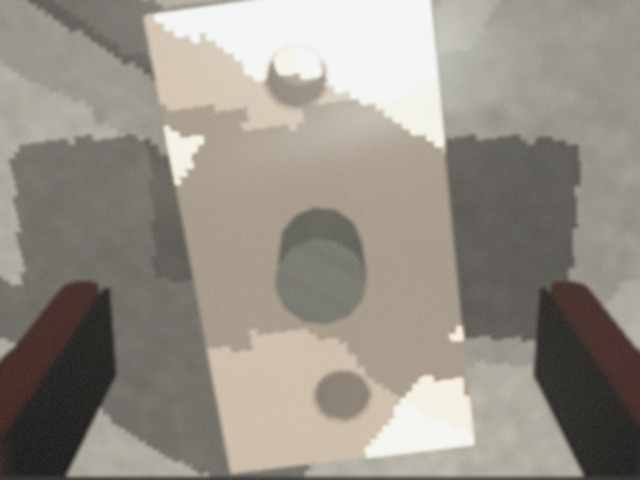

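View pics/s0c.png

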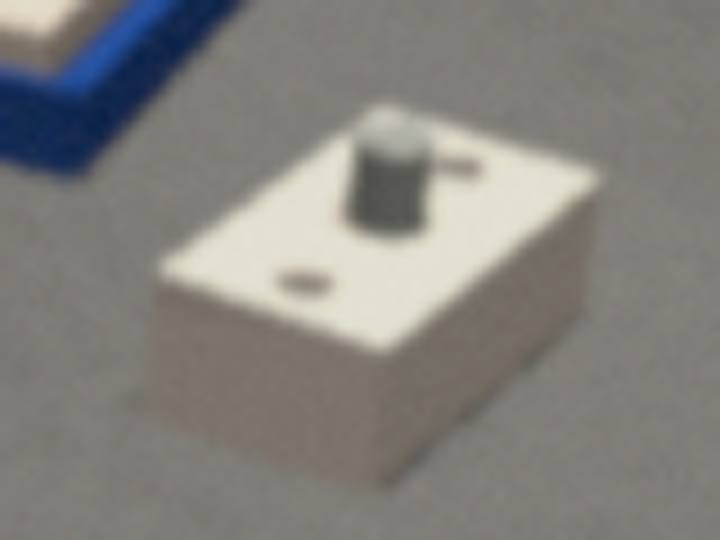

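The pin top is at crop (321,281), which is centred between the fingers (112 and 538). I'll solve for it and descend.

```bash
python3 - <<'E'
from h import *
r=pickle.load(open("w2.pkl","rb"));t=pickle.load(open("top0.pkl","rb"));s=pickle.load(open("side0.pkl","rb"))
print(onz(r,320.5,280.5,.071)); print("side",onz(s,370+393/9,190+140/9,.071)); print(two(t,(483.1,248.75),s,(413.7,205.6)))
st=state(); print(st["ee_pos"],st["joint_pos"], st["ft_force"])
hold(.3); st=state(); print(st["ee_pos"], st["dq"])
E
```

```text
[ 0.53469407 -0.40628327  0.071     ]
side [ 0.53166113 -0.40406207  0.071     ]
(array([ 0.53122715, -0.40710862,  0.06995635]), np.float64(0.0031150397450341242))
[ 0.53448098 -0.40775636  0.10335629] [-7.02301573e-01  2.91648707e-01  1.23004316e+00 -5.27342723e-06
  1.61496857e+00 -5.53824016e-01] [ 0.03735569 -0.19017325 -0.55100503]
[ 0.53358984 -0.40684853  0.10031997] [-5.67813387e-04  1.83988934e-03  4.86069332e-03 -5.00398768e-04
 -1.11733664e-03  3.93183238e-05]
```

```bash
python3 - <<'E'
from h import *
move_l([.5345,-.4065,.056],speed=.08); hold(.3)
print(state()["ee_pos"])
close(); hold(.2); st=state(); print(st["time"],st["finger_gap"],st["ee_pos"],st["ft_force"])
move_l([.5345,-.4065,.13],speed=.12); hold(.4)
r=get_image("wrist"); cv2.imwrite("pics/w3.png",r["frame"]); pickle.dump(r,open("w3.pkl","wb"))
st=state(); print(st["time"],st["finger_gap"],st["ee_pos"],st["ft_force"])
E
```

```text
[ 0.53471172 -0.40671108  0.05665483]
4.7667 0.0203992489405921 [ 0.53450073 -0.40652064  0.05601182] [-0.55153378 -0.34121209  0.27879834]
5.9833 0.02015326775386372 [ 0.53444382 -0.40644998  0.12973232] [ 0.05609993 -0.1019316  -0.48735278]
```

View pics/w3.png

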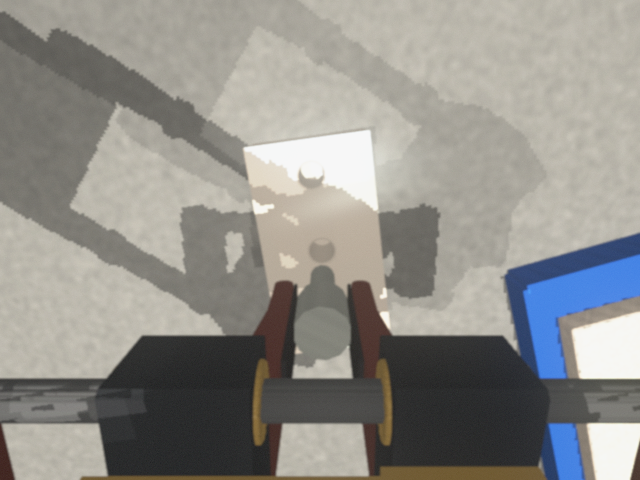

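The pin is held upright, with its head at (322,333) and its shank pointing toward (321,270). Next I'll hover over the fork.

```bash
python3 - <<'E'
from h import *
r=pickle.load(open("w3.pkl","rb")); e=state()["ee_pos"]
p=onz(r,322,333,e[2]+.015); print("head rel tool (y,x):",(p-e)@sx,(p-e)@sy)
H=np.array([.579,-.157,0]) 
move_l([.5345,-.4065,.20],speed=.3)
P=H-.0*sy; move_to([P[0],P[1],.19],QD); hold(.45)
r=get_image("wrist"); cv2.imwrite("pics/w4.png",r["frame"]); pickle.dump(r,open("w4.pkl","wb"))
cv2.imwrite("pics/w4c.png",crop(r["frame"],240,150,440,300,4))
st=state(); print(st["time"],st["finger_gap"],st["ee_pos"])
E
```

```text
head rel tool (y,x): 0.00027065695482550987 0.0006566094319351151
7.8583 0.020637950232985657 [ 0.57898561 -0.15733336  0.18998684]
```

View pics/w4.png

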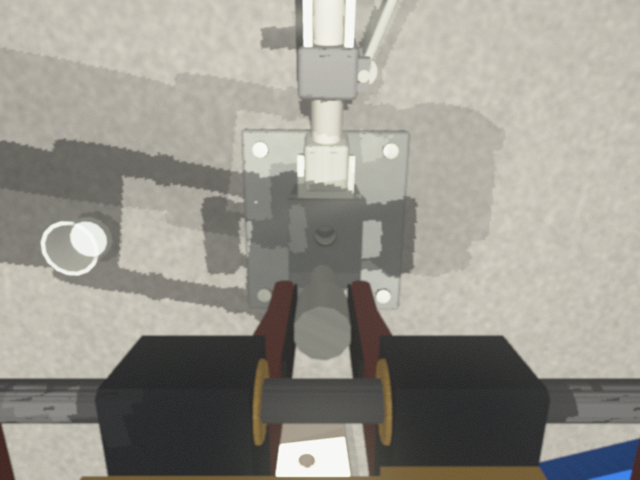

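View pics/w4c.png

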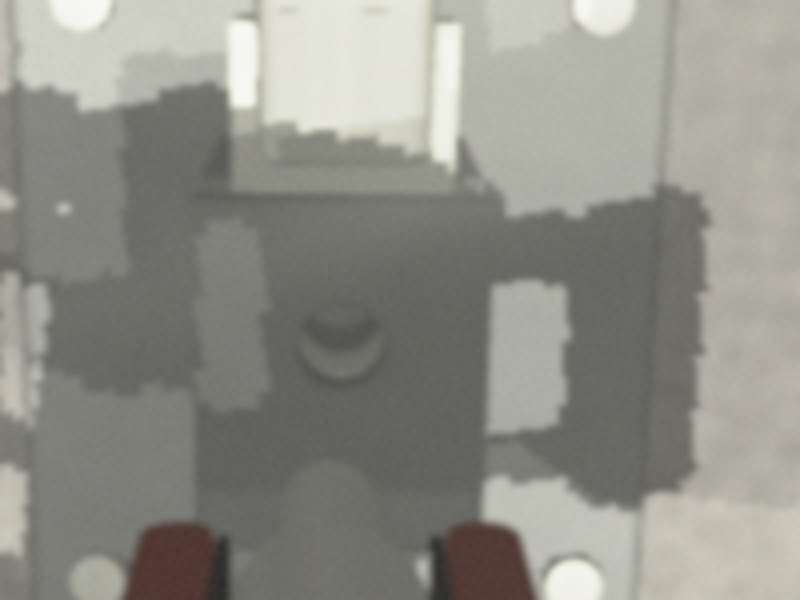

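The hole is at (325.2,235.8), and the fork edges straddle it. I'll compute its position, step down to just above the hole and check.

```bash
python3 - <<'E'
from h import *
r=pickle.load(open("w4.pkl","rb")); e=state()["ee_pos"]
h=onz(r,325.2,235.8,.08); print("hole",h,(h-e)@sx,(h-e)@sy)
piv=[onz(r,*p,.01) for p in [(260,150),(390.5,150.5),(383,297)]]; 
d=piv[1]-piv[0]; print("yaw",np.degrees(np.arctan2(-d[1],d[0])),np.linalg.norm(d)); d=piv[1]-piv[2]; print(np.degrees(np.arctan2(d[0],d[1])),np.linalg.norm(d))
P=h-.0003*sx-.0006*sy
move_l([P[0],P[1],.136],speed=.15); hold(.4)
r=get_image("wrist"); cv2.imwrite("pics/w5.png",crop(r["frame"],220,180,420,380,3)); pickle.dump(r,open("w5.pkl","wb"))
s=get_image("side"); cv2.imwrite("pics/s5.png",crop(s["frame"],290,170,410,290,5)); pickle.dump(s,open("s5.pkl","wb"))
st=state(); print(st["time"],st["finger_gap"],st["ee_pos"],st["ft_force"])
E
```

```text
hole [ 0.58173396 -0.155863    0.08      ] 0.002500833360714267 0.0018604456920029873
yaw 8.799331999932972 0.10040428231917853
9.019297218595243 0.12210828903637122
8.8667 0.020080119727683955 [ 0.58143029 -0.15643362  0.13628186] [ 0.76576292 -0.443799   -1.1870784 ]
```

View pics/w5.png

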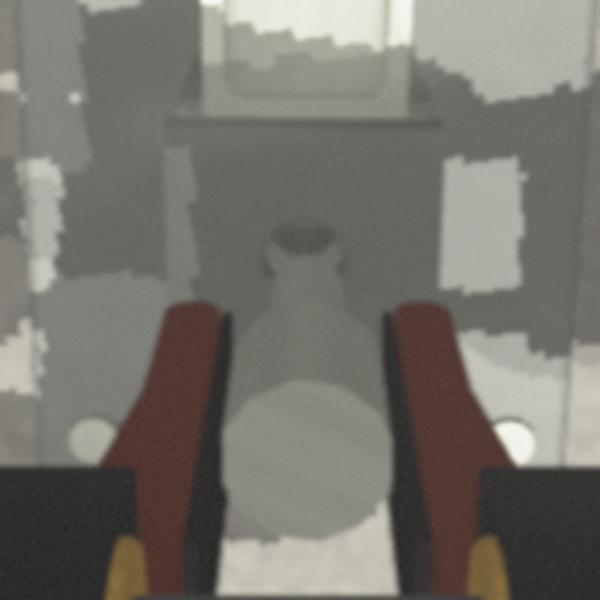

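View pics/s5.png

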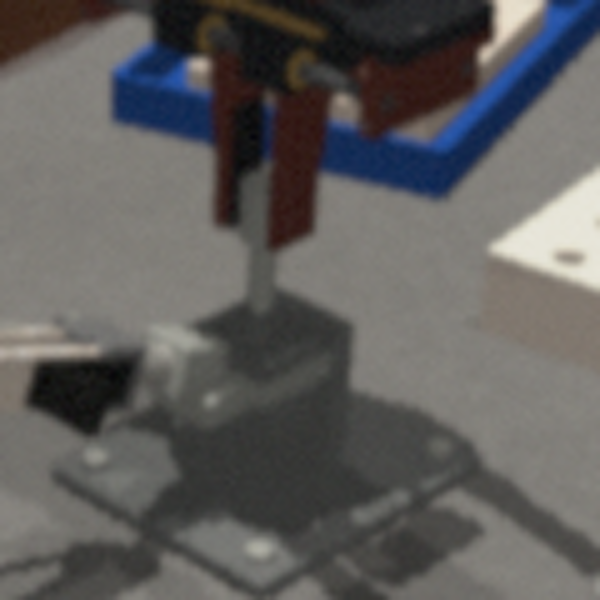

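```bash
python3 - <<'E'
from h import *
r=pickle.load(open("w5.pkl","rb")); e=np.array([0.58143029,-0.15643362,0.13628])
h=np.array([0.58173396,-0.155863,.08])
f=lambda p:(proj(r,p)-[220,180])*3
print("hole pred c",f(h),"far rim",f(h+.007*sy),"L/R",f(h-.007*sx),f(h+.007*sx))
print("tip pred",f(e+.0003*sx+.0006*sy-[0,0,.047]),"head",f(e+.0003*sx+.0006*sy+[0,0,.015]))
for u in [(304,240),(308,285)]: 
  p=onz(r,220+u[0]/3,180+u[1]/3,.08); print((p-e)@sx,(p-e)@sy)
print("far rim meas",[(onz(r,220+304/3,180+v/3,.08)-e)@sy for v in (217,220,223)])
E
```

```text
hole pred c [303.76986669 257.22535566] far rim [303.72295242 219.01360744] L/R [263.62297596 257.27795913] [343.91246696 257.17275781]
tip pred [304.28968511 275.97239178] head [304.65638218 456.51354439]
0.00025963465555461316 0.0037798192349278456
0.0009523454943024624 -0.004557368285069594
far rim meas [np.float64(0.007974673052936294), np.float64(0.0074300074411730276), np.float64(0.006884597948924624)]
```

```bash
python3 - <<'E'
from h import *
h=np.array([0.58173396,-0.155863,.08]); P=h-.0008*sx-.0002*sy
for z in [.122,.115,.108,.100,.094]:
    move_l([P[0],P[1],z],speed=.06); hold(.1); st=state(); print(z,round(st["time"],2),st["ee_pos"].round(4),st["ft_force"].round(1),st["moment"].round(2),round(st["finger_gap"],4))
    if abs(st["ft_force"]).max()>15: break
E
```

```text
0.122 9.35 [ 0.5808 -0.1559  0.1219] [-0.7  0.5 -0.4] [-0.01 -0.04 -0.04] 0.0203
0.115 9.72 [ 0.5809 -0.1559  0.1149] [-0.4  0.6 -1.5] [-0.01 -0.07  0.01] 0.0207
0.108 10.08 [ 0.5808 -0.1559  0.1078] [ 0.1 -0.3 -0.8] [ 0.02 -0.07  0.03] 0.0204
0.1 10.47 [ 0.5808 -0.1559  0.0999] [ 0.3  0.3 -1.4] [-0.03 -0.05 -0.01] 0.0205
0.094 10.82 [ 0.5809 -0.1559  0.0939] [-0.3 -1.2 -1.2] [-0.03 -0.01  0.04] 0.0202
```

```bash
python3 - <<'E'
from h import *
h=np.array([0.58173396,-0.155863,.08]); P=h-.0008*sx-.0002*sy
for z in [.092,.0910,.0902,.0895]:
    move_l([P[0],P[1],z],speed=.04); hold(.15); st=state(); print(z,round(st["time"],2),st["ee_pos"].round(4),st["ft_force"].round(1))
    if abs(st["ft_force"][2])>8: break
r=get_image("wrist"); cv2.imwrite("pics/w6.png",crop(r["frame"],220,180,420,380,3))
s=get_image("side"); cv2.imwrite("pics/s6.png",crop(s["frame"],290,170,410,290,5))
E
```

```text
0.092 11.22 [ 0.5809 -0.1559  0.092 ] [ 0.3 -0.4 -1. ]
0.091 11.62 [ 0.5809 -0.156   0.091 ] [ 0.4 -0.6 -1.2]
0.0902 12.02 [ 0.5809 -0.156   0.091 ] [-3.1  0.   4.9]
0.0895 12.42 [ 0.5809 -0.1559  0.0909] [-4.1  1.5  7.8]
```

View pics/s6.png

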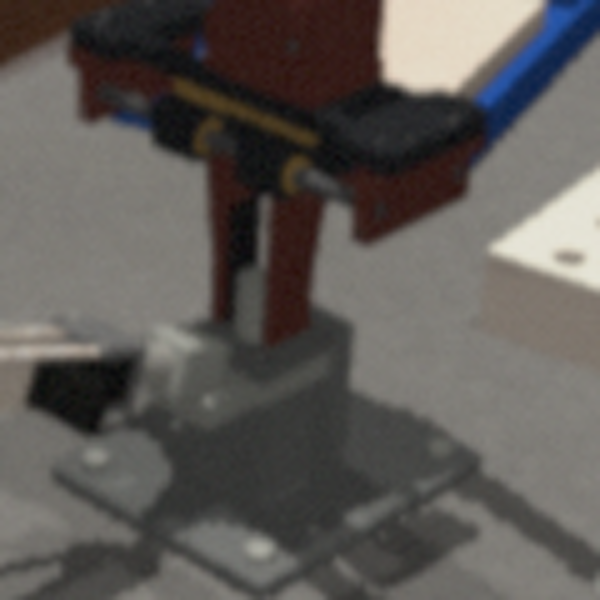

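The head is seated: z stalled at 0.091, matching the underside at 80 mm, with 8 N of push. I'll release, rise and look at the sleeve.

```bash
cat >> h.py <<'E'
HOLE=np.array([.5809,-.156,0.])
th=np.radians(20)
ay=sy*np.cos(th)+np.array([0,0,np.sin(th)]); az=np.cross(sx,ay)
QT=quat(sx,-az)
E
python3 - <<'E'
from h import *
gripper_open(); hold(.1)
e=state()["ee_pos"]; move_l([e[0],e[1],.16],speed=.2)
# hover: along-arm, centred +12 sx
P=HOLE+.125*sy+[0,0,.0665+.125*np.tan(th)]+.075*az+.012*sx
print(P,inverse_kinematics(P,QT)); 
move_to(P,QT); hold(.45)
r=get_image("wrist"); cv2.imwrite("pics/w7.png",r["frame"]); pickle.dump(r,open("w7.pkl","wb"))
st=state(); print(st["time"],st["finger_gap"],st["ee_pos"],P)
E
```

```text
[ 0.60745283 -0.05951648  0.18247323] [-0.34348275  0.12996889  1.31037563  0.34864026  1.75991091 -0.13908143]
15.225 0.08798886277530012 [ 0.60742496 -0.05958255  0.18256266] [ 0.60745283 -0.05951648  0.18247323]
```

View pics/w7.png

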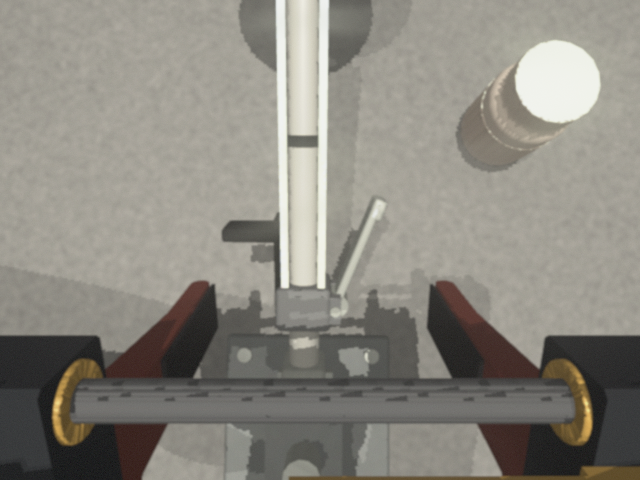

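The band is at (302,141), and the collar spans (276–330, 290–325). The tab is at (250,231), the lever tip at (378,203), and the lever pivot at about (338,303). Zooming in and reading depth next.

```bash
python3 - <<'E'
from h import *
r=pickle.load(open("w7.pkl","rb"))
cv2.imwrite("pics/w7a.png",crop(r["frame"],210,110,400,370,3)[:600]); cv2.imwrite("pics/w7b.png",crop(r["frame"],210,250,400,370,4))
def af(p): d=p-HOLE; return (d@sx).round(4),(d@ay).round(4),(d@az).round(4)   # arm frame, origin at counter under hole
for n,u in dict(tube1=(302,100),tube2=(302,200),tube3=(303,260),railL=(282,180),railR=(323,180),railL2=(285,270),collar=(303,305),collar2=(290,315),tab=(250,231),levtip=(378,205),levmid=(360,247),head=(302,468)).items():
    print(n,af(dep(r,*u)),dep(r,*u).round(4))
E
```

```text
tube1 (np.float64(0.0026), np.float64(0.2389), np.float64(0.0695)) [0.6131 0.0421 0.147 ]
tube2 (np.float64(0.0019), np.float64(0.1888), np.float64(0.0696)) [ 0.6055 -0.0044  0.13  ]
tube3 (np.float64(0.002), np.float64(0.1553), np.float64(0.0694)) [ 0.6009 -0.0355  0.1184]
railL (np.float64(-0.0081), np.float64(0.1998), np.float64(0.0728)) [0.597  0.0062 0.1367]
railR (np.float64(0.013), np.float64(0.1998), np.float64(0.0729)) [0.6178 0.0031 0.1368]
railL2 (np.float64(-0.0076), np.float64(0.151), np.float64(0.0736)) [ 0.5906 -0.0394  0.1209]
collar (np.float64(0.002), np.float64(0.1313), np.float64(0.0757)) [ 0.5973 -0.0599  0.116 ]
collar2 (np.float64(-0.0053), np.float64(0.1254), np.float64(0.076)) [ 0.5892 -0.0644  0.1144]
tab (np.float64(-0.026), np.float64(0.1722), np.float64(0.071)) [ 0.5755 -0.0161  0.1256]
levtip (np.float64(0.0422), np.float64(0.1859), np.float64(0.069)) [ 0.6449 -0.0128  0.1284]
levmid (np.float64(0.0332), np.float64(0.1627), np.float64(0.0692)) [ 0.6328 -0.0331  0.1207]
head (np.float64(0.0012), np.float64(0.0416), np.float64(0.097)) [ 0.5829 -0.1503  0.1054]
```

View pics/w7a.png

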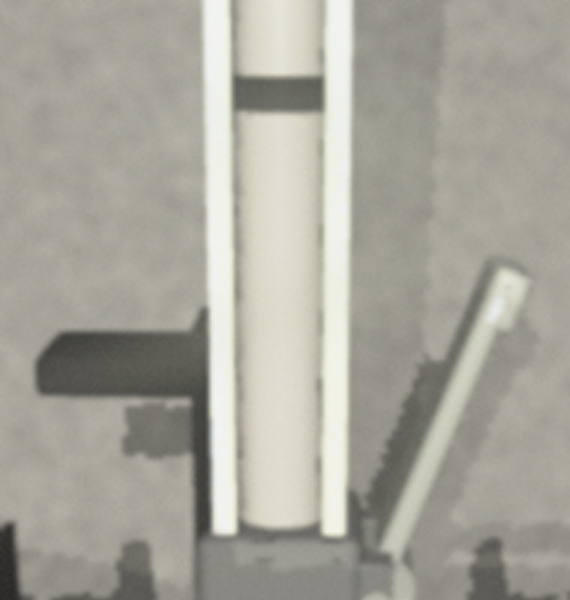

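View pics/w7b.png

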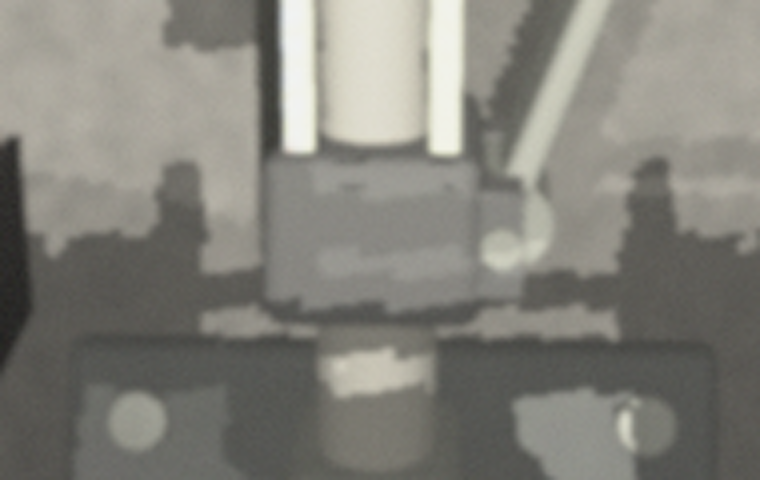

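```bash
cat >> h.py <<'E'
def onaz(r,u,v,zc):
    c,d=ray(r,u,v); p=c+d*(zc-(c-HOLE)@az)/(d@az); q=p-HOLE; return np.array([q@sx,q@ay,q@az])
E
python3 - <<'E'
from h import *
r=pickle.load(open("w7.pkl","rb"))
for n,u,v,z in [("mark",302.5,141.2,.0695),("marklo",302.5,110+76/3,.0695),("markhi",302.5,110+111/3,.0695),("colU",303,288.8,.076),("colL",303,325.7,.076),("colLleft",276.5,322,.076),("colRight",329,318,.076),("tabL",250,241.7,.0715),("tabU",250,220.5,.0715),("levtip",379,204,.0685),("tabend",222,232,.0715)]:
    print(n,onaz(r,u,v,z).round(4))
E
```

```text
mark [0.0026 0.219  0.0695]
marklo [0.0026 0.2219 0.0695]
markhi [0.0025 0.2161 0.0695]
colU [0.0021 0.141  0.076 ]
colL [0.0018 0.1188 0.076 ]
colLleft [-0.0129  0.1211  0.076 ]
colRight [0.0163 0.1236 0.076 ]
tabL [-0.0262  0.1664  0.0715]
tabU [-0.0257  0.1781  0.0715]
levtip [0.0427 0.1864 0.0685]
tabend [-0.0409  0.1718  0.0715]
```

Everything agrees on a collar edge at 0.1153 along the arm and the band at 0.219, so the draw is about 104 mm. I'll go down beside the grip, below the tab.

```bash
cat >> h.py <<'E'
def T(ayv,sxv,azv=.0495): return HOLE+sxv*sx+ayv*ay+azv*az
def armpos():
    d=state()["ee_pos"]-HOLE; return np.round([d@sx,d@ay,d@az],4)
E
python3 - <<'E'
from h import *
print(armpos(), inverse_kinematics(T(.262,.005),QT))
move_l(T(.150,.015,.125),speed=.15)
move_l(T(.150,.014),speed=.12); hold(.3)
r=get_image("wrist"); cv2.imwrite("pics/w8.png",r["frame"]); pickle.dump(r,open("w8.pkl","wb"))
s=get_image("side"); cv2.imwrite("pics/s8.png",crop(s["frame"],180,170,400,300,3)); 
st=state(); print(st["time"],armpos(),st["ft_force"].round(1))
E
```

```text
[0.012  0.1557 0.1376] [-0.13160287  0.10975105  1.41426318  0.34928093  1.60902805  0.03174511]
16.6583 [0.0142 0.15   0.0499] [ 0.1 -0.4  0.6]
```

View pics/w8.png

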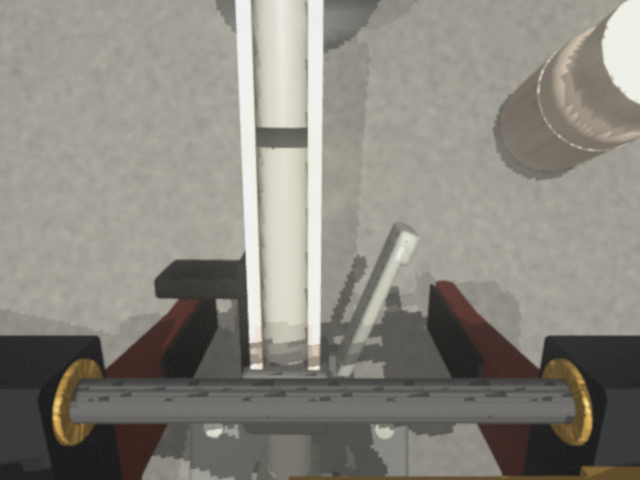

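View pics/s8.png

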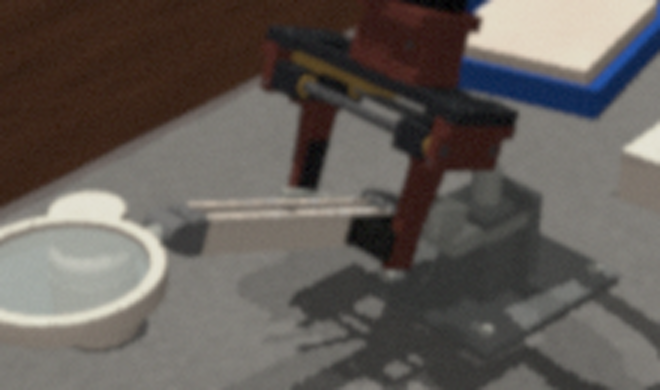

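The left finger sits just below the tab (155–245, 260–297) and beside the grip. The right finger is clear of the lever. Now I'll draw the sleeve.

```bash
python3 - <<'E'
from h import *
move_l(T(.165,.012),speed=.04); st=state(); print(st["time"],armpos(),st["ft_force"].round(1), (st["ft_force"]@ay).round(1))
move_l(T(.255,.008),speed=.06); hold(.35)
r=get_image("wrist"); cv2.imwrite("pics/w9.png",r["frame"]); pickle.dump(r,open("w9.pkl","wb"))
s=get_image("side"); cv2.imwrite("pics/s9.png",crop(s["frame"],180,150,400,300,3)); pickle.dump(s,open("s9.pkl","wb"))
t=get_image("top"); cv2.imwrite("pics/t9.png",crop(t["frame"],235,175,415,285,4)); pickle.dump(t,open("t9.pkl","wb"))
st=state(); print(st["time"],armpos(),st["ft_force"].round(1),(st["ft_force"]@ay).round(1))
E
```

```text
17.1833 [0.0121 0.1652 0.0497] [ 1.1 -3.1 -0.1] -2.7
19.3333 [0.0079 0.2548 0.0495] [ 0.2 -2.8 -0.1] -2.6
```

View pics/w9.png

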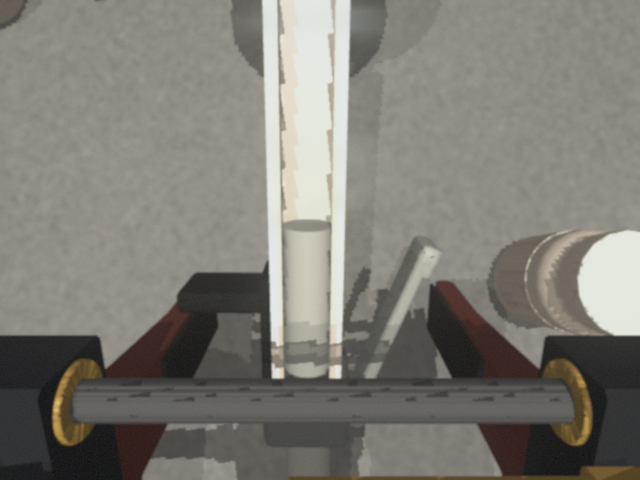

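View pics/s9.png

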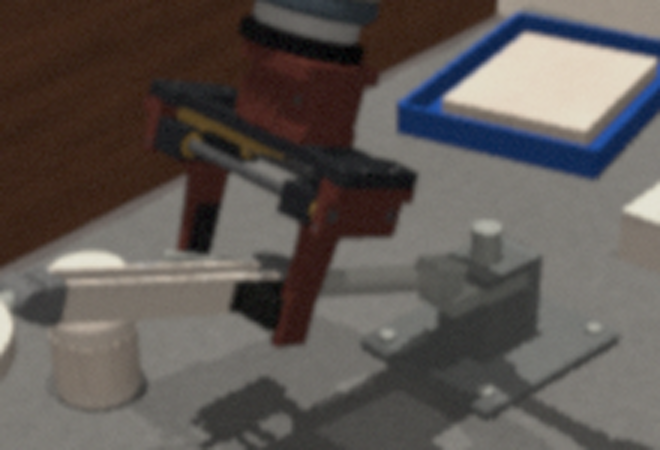

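View pics/t9.png

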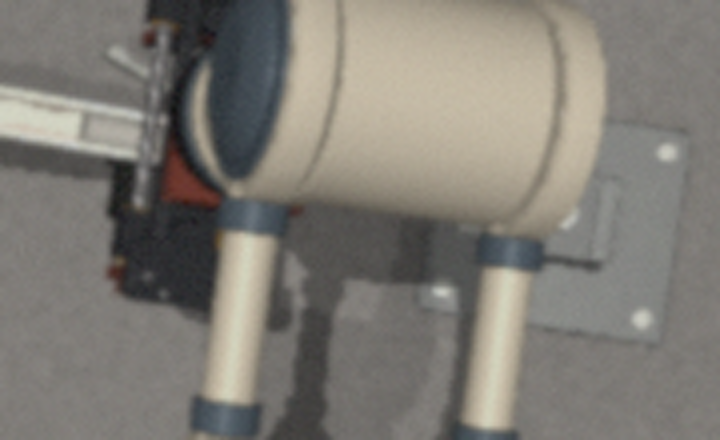

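```bash
python3 - <<'E'
from h import *
r=pickle.load(open("w9.pkl","rb"))
cv2.imwrite("pics/w9c.png",crop(r["frame"],150,230,450,480,2.6))
for n,u,v,z in [("colL",307,445,.076),("tabL",220,312,.0715),("levtip",430,245,.0685)]: print(n,onaz(r,u,v,z).round(4))
s=pickle.load(open("s9.pkl","rb")); cv2.imwrite("pics/s9c.png",crop(s["frame"],250,215,330,275,9))
# predicted side px for mark at axis
for k in (.213,.216,.219,.222,.225): print(k,(proj(s,HOLE+.002*sx+k*ay+.0605*az)-[250,215])*9)
E
```

```text
colL [0.0028 0.2166 0.076 ]
tabL [-0.0262  0.2668  0.0715]
levtip [0.0438 0.2895 0.0685]
0.213 [254.1441043  270.25899806]
0.216 [244.04390549 270.81515991]
0.219 [233.89656876 271.37391738]
0.222 [223.70176336 271.93528869]
0.225 [213.45915541 272.49929222]
```

View pics/w9c.png

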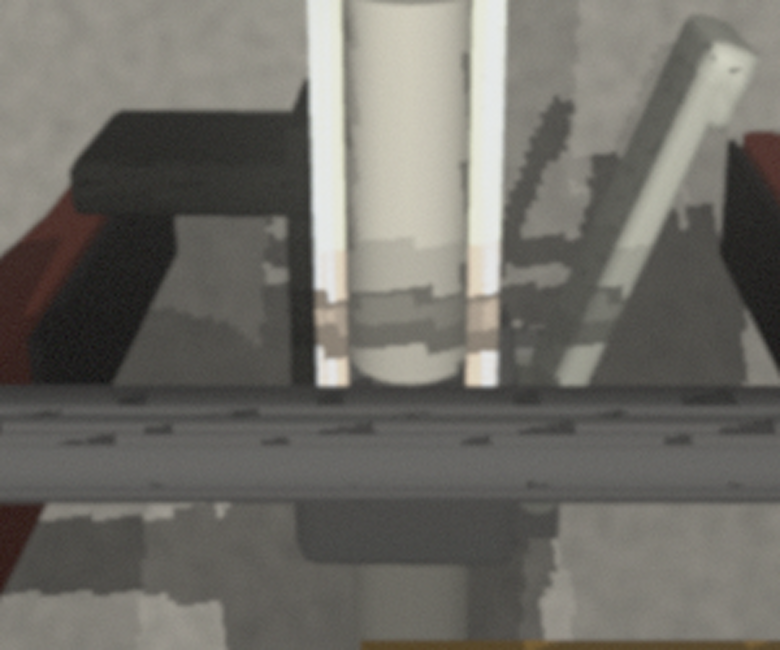

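View pics/s9c.png

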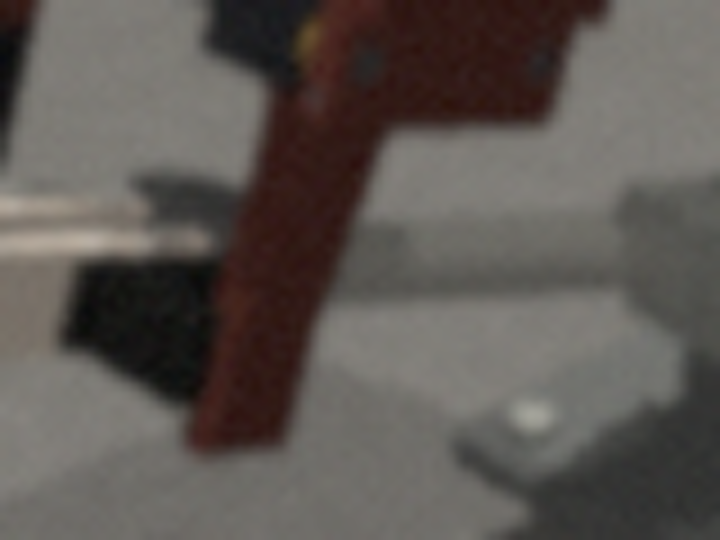

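The collar's lower edge is at about (310,446), or 0.2163, and the band is still hidden under it. I'll go up another 3 mm so the band's lower half shows.

```bash
python3 - <<'E'
from h import *
move_l(T(.2582,.0065),speed=.03); hold(.3)
r=get_image("wrist"); cv2.imwrite("pics/w10.png",crop(r["frame"],240,410,380,480,5)); pickle.dump(r,open("w10.pkl","wb"))
st=state(); print(st["time"],armpos(),(st["ft_force"]@ay).round(1))
E
```

```text
19.95 [0.0065 0.2582 0.0495] -2.8
```

View pics/w10.png

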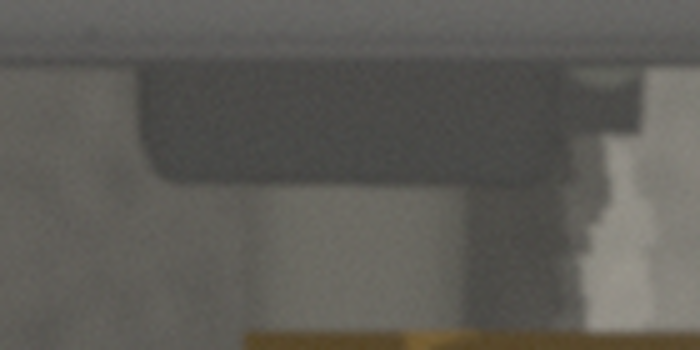

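The collar's overhang hides the band from this angle. The lever is open, so I can overshoot briefly to see the band and then come back.

```bash
python3 - <<'E'
from h import *
move_l(T(.2685,.0065),speed=.04); hold(.35)
r=get_image("wrist"); cv2.imwrite("pics/w11.png",crop(r["frame"],240,410,380,480,5)); pickle.dump(r,open("w11.pkl","wb"))
st=state(); print(st["time"],armpos(),(st["ft_force"]@ay).round(1))
E
```

```text
20.7583 [0.0064 0.2684 0.0495] -2.4
```

View pics/w11.png

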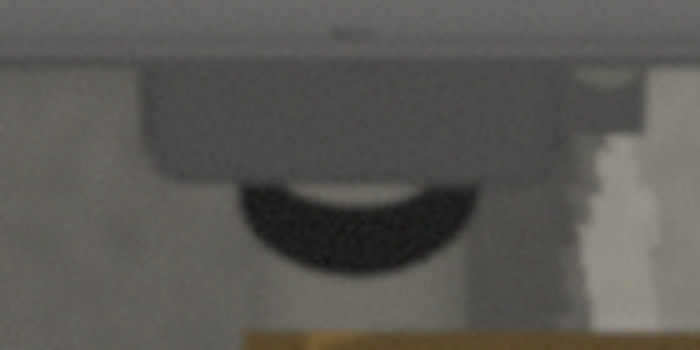

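```bash
python3 - <<'E'
from h import *
r=pickle.load(open("w11.pkl","rb"))
for n,v,z in [("bandU",452,.0695),("bandL",464.6,.0695),("col",446.8,.076),("col",446.8,.075)]: print(n,onaz(r,311,v,z).round(4))
E
```

```text
bandU [0.0026 0.221  0.0695]
bandL [0.0026 0.2151 0.0695]
col [0.0028 0.2293 0.076 ]
col [0.0028 0.2284 0.075 ]
```

The band's middle is at 0.218 and the collar edge at 0.2288, so it's about 10.6 mm past. I'll return to 0.258, settle, then squeeze.

```bash
python3 - <<'E'
from h import *
move_l(T(.258,.0055),speed=.03); hold(.5)
r=get_image("wrist"); cv2.imwrite("pics/w12.png",r["frame"]); pickle.dump(r,open("w12.pkl","wb"))
st=state(); print(st["time"],armpos(),st["ft_force"].round(1),(st["ft_force"]@ay).round(1))
E
```

```text
21.8083 [0.0055 0.2581 0.0494] [ 0.5 -3.8 -0.8] -3.8
```

View pics/w12.png

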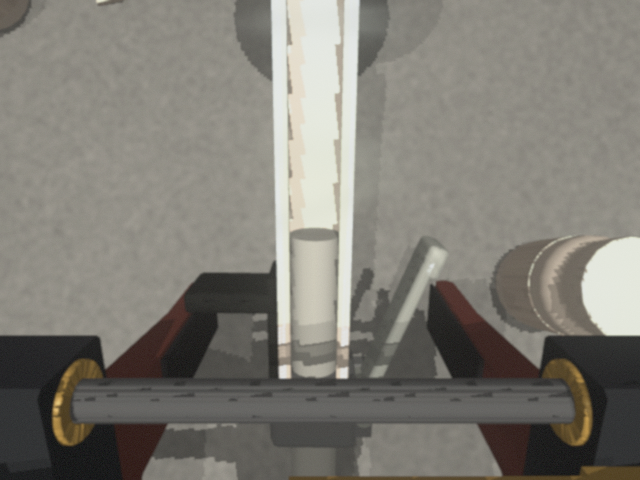

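The tab is still resting on the finger, with its lower edge at v≈312. The collar edge is at v≈445 and the lever is open. Closing.

```bash
python3 - <<'E'
from h import *
close(); hold(.2)
st=state(); print(st["time"],st["finger_gap"],armpos(),st["ft_force"].round(1),[(st["ft_force"]@a).round(1) for a in (sx,ay,az)])
r=get_image("wrist"); cv2.imwrite("pics/w13.png",r["frame"]); pickle.dump(r,open("w13.pkl","wb"))
E
```

```text
22.8583 0.0360722798784966 [0.0047 0.2584 0.0497] [-4.7 -2.3  0.7] [np.float64(-4.3), np.float64(-2.5), np.float64(1.7)]
```

View pics/w13.png

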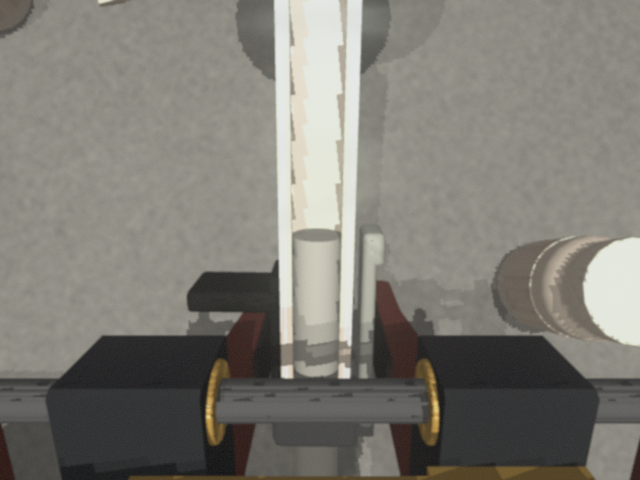

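The lever lies along the sleeve, with a gap of 36.1 mm against a nominal 36.5, and the collar hasn't moved. One last look, then I'll hand in.

```bash
python3 - <<'E'
from h import *
hold(.3)
r=get_image("wrist"); print("col",onaz(r,314,445,.0755).round(4)); cv2.imwrite("pics/w14.png",crop(r["frame"],240,400,400,480,5))
s=get_image("side"); cv2.imwrite("pics/s14.png",crop(s["frame"],180,150,420,310,3))
st=state(); print(st["time"],st["finger_gap"],armpos(),[(st["ft_force"]@a).round(1) for a in (sx,ay,az)])
E
```

```text
col [0.0022 0.2195 0.0755]
23.3083 0.03637316251962748 [0.0047 0.2583 0.0496] [np.float64(-4.4), np.float64(-3.3), np.float64(0.7)]
```

View pics/s14.png

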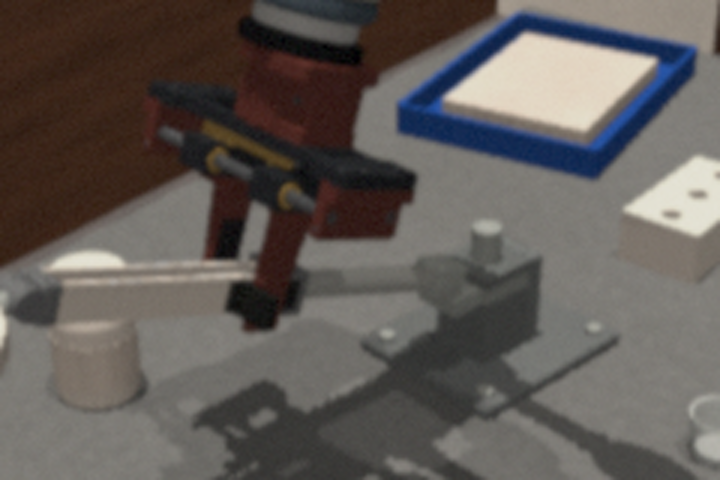

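View pics/w14.png

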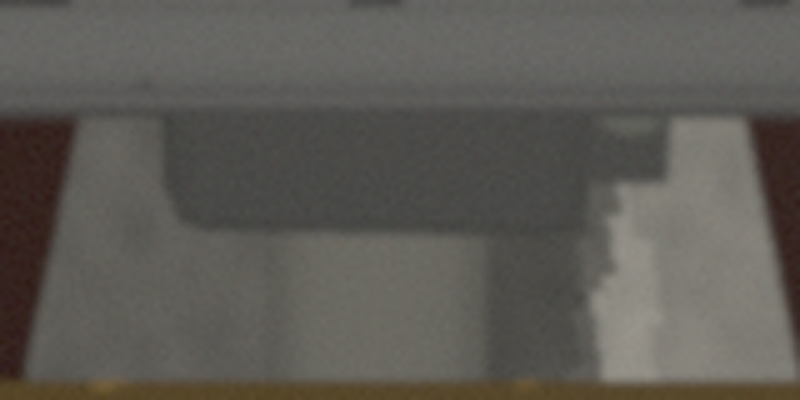

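The side view shows the pin head sitting on the fork at (487,240) and the jar and cup in place. The wrist view puts the collar edge at v≈446, or 0.219, against a band at 0.218. Handing in.

```bash
python3 - <<'E'
from h import *
job_done(); st=state(); print(st["time"],st["finger_gap"])
E
```

```text
the job is handed in; nothing more can be done
the job is handed in; nothing more can be done
```

The magnifier is ready and the job is handed in at about 23.3 s of the 54 s allowed. The call gave no verdict, so the results below are my own last checks.

- **Pin:** I pushed it down until it stalled under about 8 N, at the height where the head rests on the fork. The side camera shows the head on the fork.
- **Sleeve:** I drew it out by the tab. I overshot the band by about 11 mm with the lever still open, because the collar hides the band from the wrist camera, then came back. The collar edge last measured 0.219 m along the arm, with the band's middle at 0.218–0.219 m.
- **Lever:** It is squeezed shut against the grip, and the arm is still holding it. The finger gap is 36.4 mm, against 36.5 mm nominal. There is about 4 N of leftover sideways force on the wrist.
- **Jars and cup:** I never touched them. The cup and the white jar look undisturbed in the last pictures. I did not re-measure any of them, and I did not look at the black-capped jar again.

**Disagreement:** The top and wrist cameras differed by about 5 mm on the pin's position. I used the wrist camera, and the pin then went in freely.

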